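# Sort the mixed-up lids onto their food boxes

## Task

The four washed stoneware food boxes beside the hob have lost their wooden lids, which lie mixed up along the front of the worktop. Sort them out: put each lid on the box whose shape and size it belongs to, turned so that it drops in and sits flush on the rim all round. Leave the boxes standing where they are, do not disturb the matchbox on the front of the hob or the little peach ornament, and let go of everything.

Things in the scene. Friction and masses are not known exactly. Their poses are not given: they have to be found in the camera images.
- box_round_large: The large round food box: open, sage-grey glazed stoneware, standing upright and loose on the worktop; 90 mm across outside, 78 mm across the mouth, 42 mm high, wall 6 mm, floor 7 mm, about 0.4 kg. Origin at the centre of its underside, z up. Its lid fits at any turn.
- box_round_small: The small round food box: open, sage-grey glazed stoneware, standing upright and loose on the worktop; 64 mm across outside, 52 mm across the mouth, 42 mm high, wall 6 mm, floor 7 mm, about 0.4 kg. Origin at the centre of its underside, z up. Its lid fits at any turn.
- box_square: The square food box: open, sage-grey glazed stoneware, standing upright and loose on the worktop; 78 x 78 mm outside with rounded corners, 66 x 66 mm mouth, 42 mm high, wall 6 mm, floor 7 mm, about 0.4 kg. Origin at the centre of its underside, z up. x and y axes run along its sides.
- box_oblong: The oblong food box: open, sage-grey glazed stoneware, standing upright and loose on the worktop; 104 mm (x) by 62 mm (y) outside with rounded corners, 92 x 50 mm mouth, 42 mm high, wall 6 mm, floor 7 mm, about 0.4 kg. Origin at the centre of its underside, z up. x axis along its long side.
- lid_round_large: Wooden round lid 92 mm across, plug 72 mm across, 9 mm deep, lower edge rounded; plate 8 mm; on top a central finger bar 40 mm long (x), 14 wide (y), 17 tall; 34 mm high, under 0.1 kg. Origin: centre of the plug's underside, z up. Fits the large round box with 3 mm play each side; seated on the rim its origin is 33 mm above the box's.
- lid_round_small: Wooden round lid 66 mm across, plug 46 mm across, 9 mm deep, lower edge rounded; plate 8 mm; on top a central finger bar 40 mm long (x), 14 wide (y), 17 tall; 34 mm high, under 0.1 kg. Origin: centre of the plug's underside, z up. Fits the small round box with 3 mm play each side; seated on the rim its origin is 33 mm above the box's.
- lid_square: Wooden square lid 80 x 80 mm, plug 60 x 60 mm, 9 mm deep, lower edge rounded; plate 8 mm; on top a central finger bar 44 mm long (x), 14 wide (y), 17 tall; 34 mm high, under 0.1 kg. Origin: centre of the plug's underside, z up. Fits the square box with 3 mm play each side; seated on the rim its origin is 33 mm above the box's. Axes along its sides; any quarter turn fits.
- lid_oblong: Wooden oblong lid 106 mm (x) by 64 mm (y), plug 86 x 44 mm, 9 mm deep, lower edge rounded; plate 8 mm; on top a central finger bar 44 mm long (x), 14 wide (y), 17 tall; 34 mm high, under 0.1 kg. Origin: centre of the plug's underside, z up. Fits the oblong box with 3 mm play each side; seated on the rim its origin is 33 mm above the box's. x along its long side; either way round fits.
- matches: Bystander: red matchbox, 36 x 54 x 15 mm, lying loose on the front of the hob, whose plate is 10 mm higher than the worktop. Origin at the centre of its underside. To be left alone.
- ornament: Bystander: little round peach-coloured ornament, 46 mm across, 36 mm tall, standing loose behind the boxes. Origin at the centre of its underside. To be left alone.

How it is judged:
At the end, for the whole second after the job is handed in: Each of the four lids sits on its own box: centred within 8 mm, seated within 3 mm of its full depth and parallel to the rim within 0.05 rad, upright, at rest; each box within 40 mm, matchbox and ornament within 20 mm of where they stood (horizontal distance between lid_round_large and box_round_large below 0.008 m and z of lid_round_large in the frame of box_round_large between 0.03 and 0.036 m and angle between the z axis of lid_round_large and the z axis of box_round_large, either way round below 0.05 rad and angle between each of lid_round_large, lid_round_small, lid_square, lid_oblong's own z axis and vertical below 0.08 rad and linear speed of each of lid_round_large, lid_round_small, lid_square, lid_oblong below 0.02 m/s and distance of each of box_round_large, box_round_small, box_square, box_oblong from where it was at the start of the episode below 0.04 m and horizontal distance between lid_round_small and box_round_small below 0.008 m and z of lid_round_small in the frame of box_round_small between 0.03 and 0.036 m and angle between the z axis of lid_round_small and the z axis of box_round_small, either way round below 0.05 rad and horizontal distance between lid_square and box_square below 0.008 m and z of lid_square in the frame of box_square between 0.03 and 0.036 m and angle between the z axis of lid_square and the z axis of box_square, either way round below 0.05 rad and horizontal distance between lid_oblong and box_oblong below 0.008 m and z of lid_oblong in the frame of box_oblong between 0.03 and 0.036 m and angle between the z axis of lid_oblong and the z axis of box_oblong, either way round below 0.05 rad and distance of each of matches, ornament from where it was at the start of the episode below 0.02 m); the robot touches nothing.
It fails at once if a box is shoved more than 40 mm or tipped over (distance of any of box_round_large, box_round_small, box_square, box_oblong from where it was at the start of the episode above 0.04 m or angle between any of box_round_large, box_round_small, box_square, box_oblong's own z axis and vertical above 0.3 rad).
It fails at once if the matchbox is moved more than 20 mm or knocked over (distance of matches from where it was at the start of the episode above 0.02 m or angle between matches's own z axis and vertical above 0.2 rad).
It fails at once if the ornament is moved more than 20 mm or knocked over (distance of ornament from where it was at the start of the episode above 0.02 m or angle between ornament's own z axis and vertical above 0.2 rad).
It also fails if it takes over 96 s, if anything falls off the work surface, if the arm or the gripper's body presses on something with over 40 N, if the wrist force passes 120 N, or if a joint passes its speed limit or range.

## Robot

A 7-joint arm with a two-finger parallel gripper is mounted at the origin on a cart in front of the work surface, level with it; the furniture and walls round the work are solid. World frame = base frame: x ahead of the robot, y to its left, z up, the work surface at z = 0. Lengths are in m, angles in rad, forces in N, time in s.
With the tool pointing down it reaches from about 0.425 to 0.925 m from the base axis. Payload 6.8 kg.
Tool frame: the origin (TCP) lies at the very end of the fingers, on their centre line; the grasp point (between the pads) lies 19 mm behind it; z points along the fingers, y is the line along which they close (so a half turn about z gives the same grasp; the last joint's range is limited). The gripper opens to 85 mm and grips with 20 to 120 N. Pads are 22 mm wide; open, the fingers measure 114 mm over their backs; the gripper's body (76 mm by 85 mm) begins 54 mm behind the grasp point. The pads swing forward as they close: fully open they stand 13 mm farther back than shut.
Start: joints at [1.007, 0.477, 0.022, 1.555, -0.011, 1.109, -0.083], TCP at [0.297, -0.606, 0.231] pointing down, gripper open.
Joint ranges: [-2.96, 2.96], [-0.34, 2.1], [-1.41, 1.46], [0.24, 2.44], [-1.37, 4.51], [0.17, 1.92], [-2.96, 2.96]. Speed limits (rad/s): [2.39, 2.39, 3.14, 3.14, 3.14, 3.14, 3.14].

## Interface

Orientations are given as a 3x3 rotation matrix whose columns are the frame's x, y, z axes.
In Python, from station import ctrl gives the robot as it stands.
- The arm moves only by the tool play_rows, never from a script. Its argument "steps" is a list of rows, each a list of 2 entries, a list of its own where there are three numbers: the shift along the tool's x, y, z in mm, then the turn, a rotation vector about the tool's x, y, z in degrees. A call has 1 to 12 rows; each row shifts and turns the commanded pose from where the row before left it, along the tool's axes as they then stand; what a row does not reach is not made up. A row lasts 1/8 s, in which the tool goes at most 62.5 mm and 10.7 degrees, less where a joint would pass 70% of its speed; a pose out of reach is approached as far as the arm can. A call is refused whole if a number of a shift passes 62.5 or a number of a turn 10.7, either way. A call with a gripper value outside its range is refused whole. "gripper" is the opening, from 0 (shut) to 1 (fully open), set as the call begins (left out, the last holds). The fingers move at their own pace and stop on an object; "grip_force" is the grip in N (left out, the last holds). Time passes only in rows, so rows that do not move let the fingers close. It gives the time, the measured TCP pose, the force, the opening and the grip force at its end, in the units of the state.
- ctrl.sense(): the state, without advancing time (a new reading comes with each control period).
- ctrl.capture(name): name is "scene" or "top"; returns a dict with "image" (384x512x3 uint8, red, green, blue), "mtx" (3x3 intrinsics, pixels), "k1" (the pictures are not rectified: a ray, as slopes to the right and down, at radius r is drawn at 1 + k1 r^2 times it, then the intrinsics apply), "R" (3x3) and "t" (3): a world point X has camera coordinates R X + t. Camera axes: x right, y down, z forward; pixel columns grow to the right and rows downward; lengths in m; the calibration is good to about 2 mm. A picture is of the moment at which its call begins. There is no depth.
- ctrl.job_done(): hands the job in; it is judged then, once.
The state is a dict: "time": time; "joints": joint angles; "joint_velocities": joint speeds; "joint_efforts": joint torques, N m; "eef_pos": TCP position; "orientation": TCP orientation; "contact_force": force on the tool from outside, world axes, zero at the start; "ft_torque": the same for the moment, N m; "gripper_width": opening from 0.0 (shut) to 1.0 (fully open); "gripper_force": force on a finger pad.
Only numpy, scipy, OpenCV 4.12 (cv2) and the standard library are available. Lean on these libraries where they do the work, as an engineer would, in place of code of your own. Each camera call takes 0.05 s, during which the arm holds its last target. There are 200 camera calls.

## Working session

There is one attempt and no reset: what is moved stays moved. The work goes in short steps, Python scripts to look and compute and a tool call to move; the robot and the scene stay as the last step left them, time stands still between calls to the robot, and variables do not carry over. Pictures are saved under pics/ and viewed, at most 14 in all, crops included, and the job is handed in when it is done.

Besides the shell and the picture viewer there is one more tool, called after "Request:" in YAML: its name, and indented under it one key for each argument. play_rows: Moves the arm, as the interface text tells. Its arguments: {"type":"object","properties":{"steps":{"type":"array","items":{"type":"array"}},"gripper":{"type":"number"},"grip_force":{"type":"number"}},"required":["steps"]}

```bash
mkdir -p pics; ls; python3 - <<'E'
from station import ctrl
import cv2,numpy as np,pickle
for n in("scene","top"):
    c=ctrl.capture(n); pickle.dump(c,open(n+".pkl","wb"))
    cv2.imwrite(f"pics/{n}0.png",cv2.resize(c["image"][:,:,::-1],(800,600),interpolation=cv2.INTER_CUBIC))
    print(n,c["mtx"].round(1).tolist(),c["k1"],c["R"].round(3).tolist(),c["t"].round(3), -c["R"].T@c["t"])
s=ctrl.sense();print(s["eef_pos"],s["orientation"],s["time"],s["gripper_width"])
E
```

```text
pics
scene [[425.6, 0.0, 258.5], [0.0, 425.6, 195.4], [0.0, 0.0, 1.0]] -0.1599741695226386 [[0.911, -0.411, 0.006], [-0.315, -0.708, -0.632], [0.264, 0.574, -0.775]] [-0.501  0.289  0.856] [ 0.32208149 -0.49263913  0.84926727]
top [[432.8, 0.0, 256.3], [0.0, 432.8, 193.4], [0.0, 0.0, 1.0]] -0.025505224212028374 [[0.021, -1.0, -0.002], [-0.977, -0.02, -0.211], [0.211, 0.006, -0.978]] [0.087 0.598 1.242] [0.32105581 0.09211848 1.3400196 ]
[ 0.29687323 -0.60561665  0.23040614] [[ 8.97915326e-01  4.40167442e-01 -8.31504551e-04]
 [ 4.40168214e-01 -8.97914149e-01  1.45723474e-03]
 [-1.05192416e-04 -1.67447528e-03 -9.99998593e-01]] 0.1 0.9967457070578949
```

View pics/scene0.png

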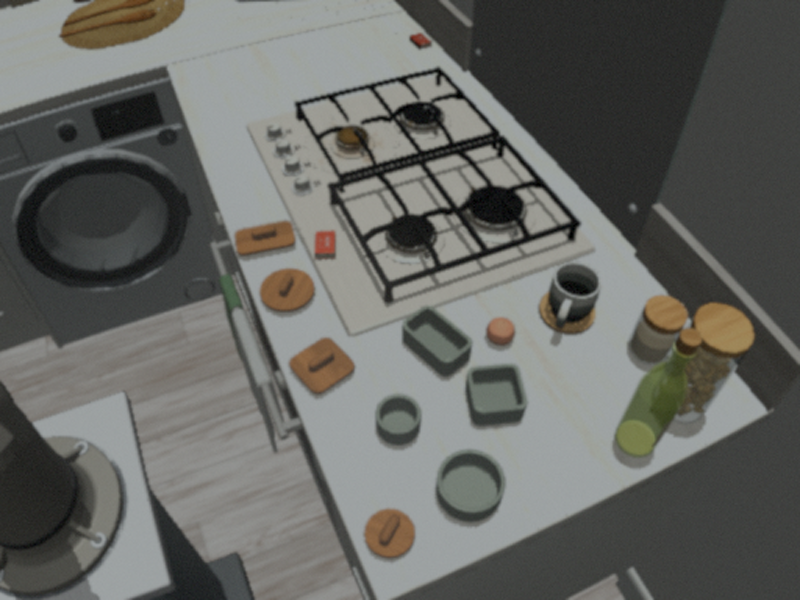

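View pics/top0.png

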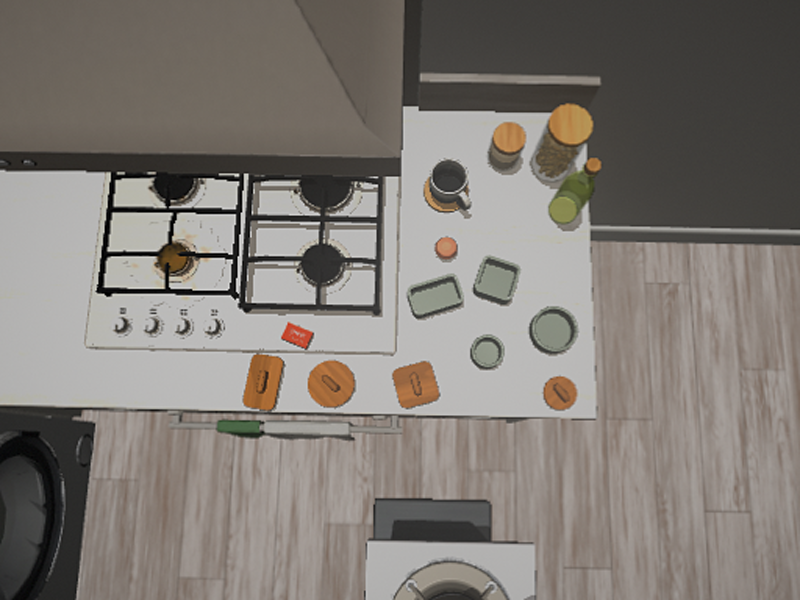

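The views show the lids left to right (top view, 800x600): oblong (263,382), large round (331,383), square (416,384), small round (560,392). The boxes are oblong (436,297), square (497,279), small round (487,351) and large round (553,330). The matchbox is at (297,335) and the ornament at (446,247).

```bash
cat > h.py <<'E'
import cv2,numpy as np,pickle
from scipy.optimize import brentq
def cast(c,px,z):
    px=np.asarray(px,float).reshape(-1,1,2); 
    n=cv2.undistortPoints(px,c["mtx"],np.array([c["k1"],0,0,0.]))[:,0]
    d=np.c_[n,np.ones(len(n))]@c["R"]; C=-c["R"].T@c["t"]
    return (C+d*((z-C[2])/d[:,2])[:,None])[:,:2]
def proj(c,P):
    P=np.asarray(P,float).reshape(-1,3)
    return cv2.projectPoints(P,cv2.Rodrigues(c["R"])[0],c["t"],c["mtx"],np.array([c["k1"],0,0,0.]))[0][:,0]
def find(c,kind):
    hsv=cv2.cvtColor(c["image"],cv2.COLOR_RGB2HSV); H,S,V=[hsv[...,i].astype(int) for i in range(3)]
    if kind=="lid": m=(H>=4)&(H<=18)&(S>110)&(V>40); z=.013
    else: m=(H>=35)&(H<=95)&(S>22)&(S<90)&(V<170); z=.021
    m=cv2.morphologyEx(m.astype(np.uint8),cv2.MORPH_CLOSE,np.ones((3,3)))
    out=[]
    for k in cv2.findContours(m,cv2.RETR_EXTERNAL,cv2.CHAIN_APPROX_NONE)[0]:
        if cv2.contourArea(k)<150: continue
        w=cast(c,k[:,0],z); (x,y),(a,b),t=cv2.minAreaRect((w*1000).astype(np.float32))
        h=cv2.contourArea(cv2.convexHull((w*1000).astype(np.float32)))
        if a<b: a,b,t=b,a,t-90
        if 350<x<950 and -500<y<500 and a<140: out.append((x,y,a,b,t,h/(a*b),k))
    return out
E
python3 - <<'E'
from h import *
for n in("scene","top"):
    c=pickle.load(open(n+".pkl","rb"))
    for kind in("lid","box"):
        for o in find(c,kind): print(n,kind,np.round(o[:6],2), o[6][:,0].mean(0).round())
c=pickle.load(open("top.pkl","rb"));im=c["image"][:,:,::-1]
cr=[cv2.resize(im[y-25:y+25,x-25:x+25],(390,290),interpolation=cv2.INTER_CUBIC) for x,y in((168,245),(212,245),(266,246),(358,251))]
cv2.imwrite("pics/c1.png",np.vstack([np.hstack(cr[:2]),np.hstack(cr[2:])]))
E
```

```text
scene lid [ 433.54 -209.32   58.99   58.48   65.96    0.81] [249. 341.]
scene lid [444.79  72.73  75.49  74.28 -72.85   0.95] [205. 233.]
scene lid [442.26 238.07  85.89  83.56  70.83   0.79] [183. 185.]
scene lid [443.62 371.32  98.83  59.11  -8.5    0.95] [169. 152.]
scene box [658.02 -85.03  93.53  78.64  71.81   0.83] [320. 250.]
scene box [628.91  40.35 119.89  69.51 -86.45   0.82] [283. 219.]
scene box [352.11 242.41 127.78  25.88  87.17   0.75] [147. 193.]
scene box [ 8.9053e+02  5.1970e+01  6.1570e+01  4.9060e+01 -4.8600e+01  7.8000e-01] [369. 180.]
scene box [684.81 267.5   84.9   76.05 -60.27   0.8 ] [263. 148.]
scene box [8.5835e+02 2.7638e+02 1.0466e+02 9.8020e+01 3.9800e+01 7.5000e-01] [316. 131.]
top lid [ 433.89 -213.87   61.78   60.8   -88.9     0.8 ] [358. 251.]
top lid [444.31  68.89  78.29  77.51  16.31   0.96] [265. 246.]
top lid [443.09 234.26  89.16  85.55 -88.75   0.81] [211. 245.]
top lid [443.36 368.19 105.42  63.48  -8.67   0.94] [168. 244.]
top lid [536.71 306.34  53.98  34.61  69.39   0.98] [190. 214.]
top box [351.35 402.84  91.58  29.61 -88.67   0.84] [154. 274.]
top box [511.43 -71.13  58.81  58.7    1.16   0.82] [312. 224.]
top box [ 557.52 -203.07   88.35   82.42   33.7     0.81] [355. 209.]
top box [623.21  33.47 105.18  62.26 -71.67   0.93] [277. 186.]
top box [661.08 -91.91  78.99  77.46  72.17   0.93] [319. 175.]
```

View pics/c1.png

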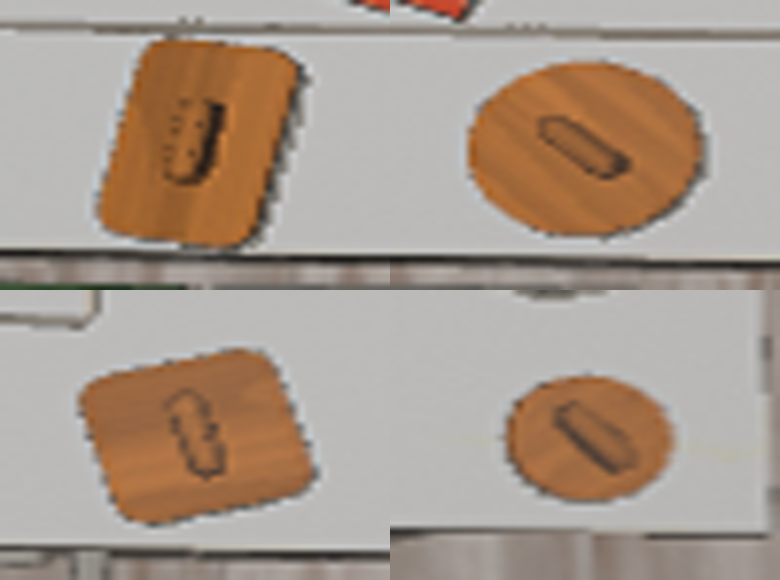

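The crops show the finger bars. The large round lid's bar is at about 50° in the world, the small round's at about 43°, the square's at about 17° and the oblong's at about -9°. Next I check the box estimates with projected outlines.

```bash
cat > ov.py <<'E'
from h import *
def rr(x,y,a,b,r,t):
    t=np.radians(t);p=[]
    for sx,sy,a0 in((1,1,0),(-1,1,90),(-1,-1,180),(1,-1,270)):
        for q in np.radians(a0+np.arange(0,91,10)): p.append((sx*(a/2-r)+r*np.cos(q),sy*(b/2-r)+r*np.sin(q)))
    p=np.array(p);c,s=np.cos(t),np.sin(t)
    return p@np.array([[c,s],[-s,c]])+[x,y]
def draw(c,items,u0,v0,u1,v1,k):
    im=cv2.resize(c["image"][v0:v1,u0:u1,::-1],None,fx=k,fy=k,interpolation=cv2.INTER_CUBIC)
    for (p,z,col) in items:
        q=proj(c,np.c_[p,np.full(len(p),z)]/1000.)
        cv2.polylines(im,[np.int32(((q-[u0,v0]+.5)*k-.5)*8)],True,col,1,cv2.LINE_AA,3)
    return im
E
python3 - <<'E'
from ov import *
B=[(511.4,-71.1,64,64,32,0),(557.5,-203,90,90,45,0),(623.2,33.5,104,62,12,-71.7),(661,-92,78,78,12,-17.8)]
L=[(433.7,-211.6,66,66,33,0),(444.5,70.8,80,80,12,16.3),(442.7,236.2,92,92,46,0),(443.5,369.7,106,64,12,-8.6)]
def items():
    it=[]
    for x,y,a,b,r,t in B: it+=[(rr(x,y,a,b,r,t),42,(0,0,255)),(rr(x,y,a-12,b-12,max(r-6,5),t),42,(255,0,0)),(rr(x,y,a,b,r,t),0,(0,255,255))]
    for l in L: it+=[(rr(*l),17,(255,0,0))]
    return it
c=pickle.load(open("top.pkl","rb")); cv2.imwrite("pics/o1.png",draw(c,items(),250,155,385,265,5))
c=pickle.load(open("scene.pkl","rb")); cv2.imwrite("pics/o2.png",draw(c,items(),150,130,360,370,2.5))
E
```

```text
(no output)
```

View pics/o1.png

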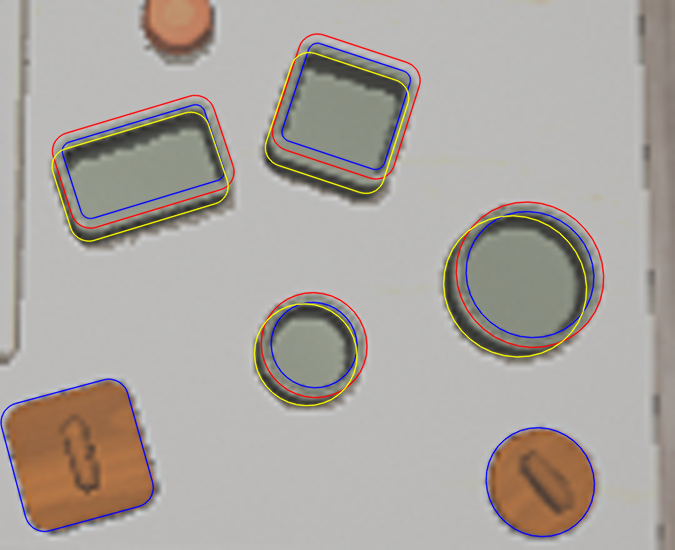

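View pics/o2.png

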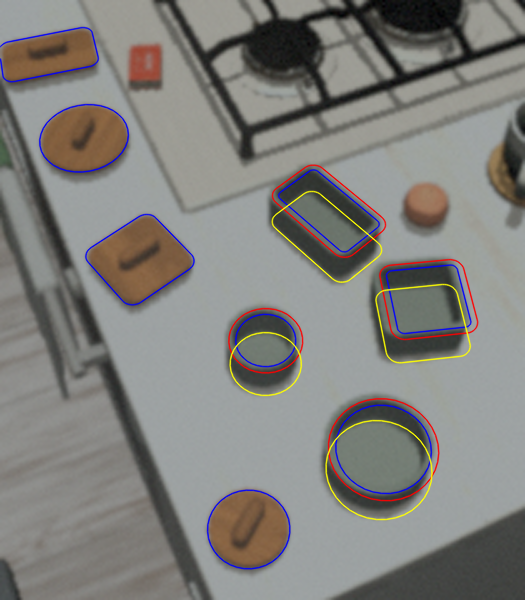

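The lid outlines fit well. The boxes' light rims blend into the worktop, so I need a contrast-enhanced look at the rims.

```bash
python3 - <<'E'
from ov import *
t=pickle.load(open("top.pkl","rb"));s=pickle.load(open("scene.pkl","rb"))
def enh(c,u0,v0,u1,v1,k):
    lab=cv2.cvtColor(c["image"],cv2.COLOR_RGB2LAB).astype(float)
    g=np.clip((lab[...,1]-134)*-14+60,0,255)   # green-ness
    print(np.percentile(lab[v0:v1,u0:u1,1],[2,20,50,80]))
    v=np.clip(lab[...,0]*1.2-20,0,255)
    im=np.dstack([g,v,v])[v0:v1,u0:u1].astype(np.uint8)
    a=cv2.resize(im[...,0],None,fx=k,fy=k,interpolation=cv2.INTER_CUBIC);b=cv2.resize(im[...,1],None,fx=k,fy=k,interpolation=cv2.INTER_CUBIC)
    return np.hstack([a,b])
a=enh(t,262,155,377,242,3.4); b=enh(s,242,185,357,340,3.4)
cv2.imwrite("pics/e1.png",cv2.resize(np.vstack([a,b[:300]]),None,fx=1,fy=1)[:600,:800])
E
```

```text
[123. 126. 128. 128.]
[122. 125. 126. 127.]
```

View pics/e1.png

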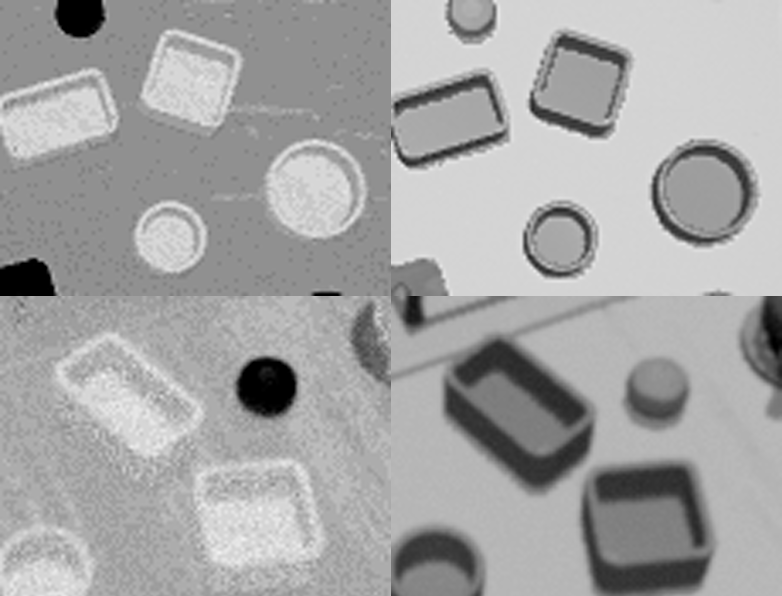

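The greenness channel isolates the rim plus interior, so its outline is the outer rim at z=42. I measure with that.

```bash
cat >> h.py <<'E'
def rims(c,thr,sig=1.0):
    k=4; lab=cv2.cvtColor(c["image"].astype(np.float32)/255,cv2.COLOR_RGB2LAB)
    a=cv2.resize(cv2.GaussianBlur(lab[...,1],(0,0),sig),None,fx=k,fy=k,interpolation=cv2.INTER_CUBIC)
    out=[]
    for q in cv2.findContours((a<thr).astype(np.uint8),cv2.RETR_EXTERNAL,cv2.CHAIN_APPROX_NONE)[0]:
        if cv2.contourArea(q)<150*k*k: continue
        w=cast(c,(q[:,0]+.5)/k-.5,.042)*1000; hull=cv2.convexHull(w.astype(np.float32))
        (x,y),(A,B),t=cv2.minAreaRect(hull); M=cv2.moments(hull)
        if A<B: A,B,t=B,A,t-90
        if 450<x<720 and -280<y<130: out.append([x,y,A,B,t,M["m10"]/M["m00"],M["m01"]/M["m00"]])
    return np.array(out)
E
python3 - <<'E'
from h import *
for n,ths in(("top",(-1.3,-1.8,-2.3)),("scene",(-2.5,-3,-3.5))):
    c=pickle.load(open(n+".pkl","rb"))
    for t in ths: print(n,t);print(rims(c,t).round(1))
E
```

```text
top -1.3
[[ 509.6  -69.3   65.8   65.8   90.   509.4  -69.2]
 [ 555.  -199.1   94.5   91.3  -45.1  555.4 -199.3]
 [ 619.3   33.4  108.9   67.5  -71.9  619.3   33.4]
 [ 654.7  -89.7   84.3   84.2  -17.8  654.8  -89.2]]
top -1.8
[[ 509.4  -69.1   64.2   64.1  -44.6  509.4  -69.1]
 [ 555.  -199.5   91.8   89.6  -44.5  555.4 -199.4]
 [ 619.4   33.3  107.3   65.3  -72.   619.4   33.5]
 [ 655.1  -89.4   81.8   80.9  -17.3  655.1  -89.1]]
top -2.3
[[ 509.2  -69.3   62.5   62.    45.4  509.4  -69.1]
 [ 555.2 -199.6   89.6   88.   -40.9  555.4 -199.4]
 [ 619.5   33.5  105.5   63.4  -71.8  619.4   33.5]
 [ 655.3  -89.3   79.7   79.1  -16.9  655.3  -89.1]]
scene -2.5
[[ 555.5 -198.5  102.7   93.2   80.7  558.1 -194.8]
 [ 510.5  -67.7   70.9   66.5   36.1  510.4  -66.8]
 [ 671.3  -81.3  130.8  113.2   72.9  668.8  -81.4]
 [ 618.5   34.4  114.3   78.2  -74.8  619.6   34.3]]
scene -3
[[ 555.6 -197.8   92.2   89.9   56.   555.6 -198.1]
 [ 510.2  -67.8   65.4   63.5   35.6  510.1  -67.3]
 [ 655.   -86.7   85.7   81.6   71.6  655.   -86.3]
 [ 620.5   35.7  109.2   67.6  -73.5  620.5   35.8]]
scene -3.5
[[ 555.7 -197.5   88.7   86.7   61.3  555.6 -197.9]
 [ 510.   -71.8   62.5   54.9    2.7  509.9  -69.8]
 [ 654.9  -86.9   81.    79.1   71.8  655.2  -86.5]
 [ 620.4   35.9  106.    63.7  -72.4  620.4   35.8]]
```

```bash
cat > go.py <<'E'
import sys,numpy as np
from station import ctrl
x,y,z,yaw=map(float,sys.argv[1:5]); s=ctrl.sense(); R=np.array(s["orientation"]);p=np.array(s["eef_pos"])*1000
psi=np.degrees(np.arctan2(R[1,0],R[0,0])); d=(yaw-psi+180)%360-180
sh=R.T@(np.array([x,y,z])-p); 
a=np.radians(-d);Rn=R@np.array([[np.cos(a),-np.sin(a),0],[np.sin(a),np.cos(a),0],[0,0,1]])
print("t",s["time"],"pos",p.round(1),"yaw",round(psi,1),"tilt",(R[:2,2]*57.3).round(2),"w",round(s["gripper_width"],3),"F",np.round(s["contact_force"],1),"q",np.round(s["joints"],2))
print("shift first",sh.round(1),"then turn z",round(-d,1)," | shift after turn",(Rn.T@(np.array([x,y,z])-p)).round(1))
E
python3 go.py 433.7 -211.6 100 43
```

```text
t 0.1 pos [ 296.9 -605.6  230.4] yaw 26.1 tilt [-0.05  0.08] w 0.997 F [-0.5 -0.1 -0.1] q [ 1.01  0.48  0.02  1.56 -0.01  1.11 -0.08]
shift first [ 296.3 -293.3  130.9] then turn z -16.9  | shift after turn [ 368.7 -194.6  130.9]
```

Request:
play_rows:
  steps:
    - [[24.7,-24.4,10.9],[0,0,0]]
    - [[24.7,-24.4,10.9],[0,0,0]]
    - [[24.7,-24.4,10.9],[0,0,0]]
    - [[24.7,-24.4,10.9],[0,0,0]]
    - [[24.7,-24.4,10.9],[0,0,0]]
    - [[24.7,-24.4,10.9],[0,0,0]]
    - [[24.7,-24.4,10.9],[0,0,0]]
    - [[24.7,-24.4,10.9],[0,0,0]]
    - [[24.7,-24.4,10.9],[0,0,0]]
    - [[24.7,-24.4,10.9],[0,0,0]]
    - [[24.7,-24.4,10.9],[0,0,0]]
    - [[24.7,-24.4,10.9],[0,0,0]]
  gripper: 0.5

```text
time: 1.6
eef_pos: [0.4345, -0.2116, 0.1]
orientation: [[0.898, 0.44, -0.0], [0.44, -0.898, 0.0], [-0.0, -0.0, -1.0]]
contact_force: [0.2, 0.0, -0.6]
gripper_width: 0.498
gripper_force: 0.0
```

Request:
play_rows:
  steps:
    - [[0,0,0],[0,0,-8.5]]
    - [[0,0,0],[0,0,-8.4]]
    - [[0,0,0],[0,0,0]]
    - [[0,0,0],[0,0,0]]

```text
time: 2.1
eef_pos: [0.4342, -0.2129, 0.1004]
orientation: [[0.733, 0.68, -0.0], [0.68, -0.733, 0.0], [-0.0, -0.0, -1.0]]
contact_force: [-0.2, -0.2, 0.6]
gripper_width: 0.497
gripper_force: 0.0
```

```bash
python3 go.py 433.7 -211.6 20 43; python3 - <<'E'
from ov import *
from station import ctrl
for n in("scene","top"):
    c=ctrl.capture(n); pickle.dump(c,open(n+"1.pkl","wb"))
s=pickle.load(open("scene1.pkl","rb"));t=pickle.load(open("top1.pkl","rb"))
a=cv2.resize(s["image"][250:384,170:340],(508,400));b=cv2.resize(t["image"][180:300,310:420],(275,300))
o=np.zeros((400,790,3),np.uint8);o[:,:508]=a;o[:300,510:785]=b
cv2.imwrite("pics/g1.png",o[:,:,::-1])
E
```

```text
t 2.1 pos [ 434.2 -212.9  100.4] yaw 42.8 tilt [-0.01  0.01] w 0.497 F [-0.2 -0.2  0.6] q [ 0.49  0.36 -0.19  2.11  0.1   0.69 -0.6 ]
shift first [ 0.5 -1.2 80.4] then turn z -0.2  | shift after turn [ 0.5 -1.2 80.4]
```

View pics/g1.png

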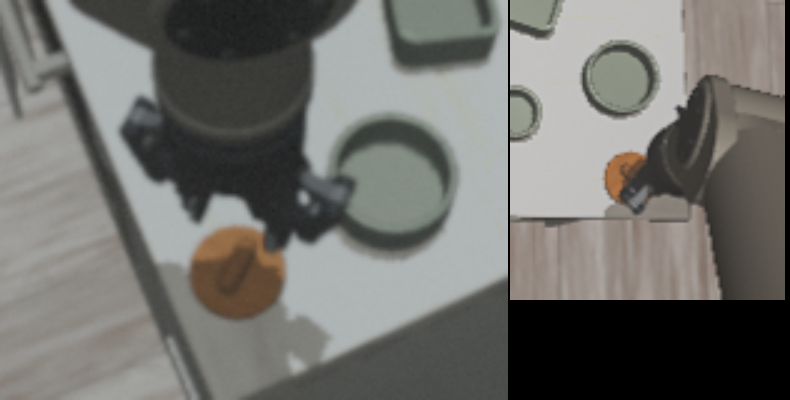

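The open fingers straddle the small lid's bar (lid at about (238,272) in the crop), with the bar roughly along the pads. I descend and grip.

Request:
play_rows:
  steps:
    - [[0.5,-1.2,20],[0,0,0]]
    - [[0,0,20],[0,0,0]]
    - [[0,0,20],[0,0,0]]
    - [[0,0,14],[0,0,0]]
    - [[0,0,6.4],[0,0,0]]
    - [[0,0,0],[0,0,0]]

```text
time: 2.95
eef_pos: [0.4339, -0.2115, 0.02]
orientation: [[0.731, 0.682, -0.0], [0.682, -0.731, 0.0], [-0.0, -0.0, -1.0]]
contact_force: [-0.5, 0.8, 0.5]
gripper_width: 0.501
gripper_force: 0.0
```

Request:
play_rows:
  steps:
    - [[0,0,0],[0,0,0]]
    - [[0,0,0],[0,0,0]]
    - [[0,0,0],[0,0,0]]
    - [[0,0,0],[0,0,0]]
    - [[0,0,0],[0,0,0]]
    - [[0,0,0],[0,0,0]]
  gripper: 0
  grip_force: 25

```text
time: 3.7
eef_pos: [0.4344, -0.2117, 0.0207]
orientation: [[0.731, 0.682, 0.001], [0.682, -0.731, -0.0], [0.0, 0.001, -1.0]]
contact_force: [-0.3, -0.4, 7.0]
gripper_width: 0.15
gripper_force: 26.1
```

Request:
play_rows:
  steps:
    - [[0,0,-10],[0,0,0]]
    - [[0,0,-20],[0,0,0]]
    - [[0,0,-30],[0,0,0]]
    - [[0,0,-30],[0,0,0]]
    - [[0,0,-20],[0,0,0]]
    - [[0,0,0],[0,0,0]]

```text
time: 4.45
eef_pos: [0.4349, -0.212, 0.1317]
orientation: [[0.731, 0.682, 0.003], [0.682, -0.731, -0.001], [0.001, 0.003, -1.0]]
contact_force: [0.2, 0.3, -0.3]
gripper_width: 0.157
gripper_force: 25.4
```

```bash
cat > cap.py <<'E'
import sys
from ov import *
from station import ctrl
for n in("scene","top"):
    pickle.dump(ctrl.capture(n),open(n+sys.argv[1]+".pkl","wb"))
E
python3 go.py 509.8 -68.3 100 43; python3 cap.py 2; python3 - <<'E'
from ov import *
s=pickle.load(open("scene2.pkl","rb"))
# held lid plate: origin z = tcp-20 -> plate mid 
for zz in(.103,.113,.123):
  for k in [0]:
    hsv=cv2.cvtColor(s["image"],cv2.COLOR_RGB2HSV).astype(int);m=((hsv[...,0]>=4)&(hsv[...,0]<=18)&(hsv[...,1]>110)&(hsv[...,2]>40)).astype(np.uint8)
    for q in cv2.findContours(cv2.morphologyEx(m,5-2,np.ones((3,3))),0,1)[0]:
        if cv2.contourArea(q)>300:
            w=cast(s,q[:,0],zz)*1000;(x,y),(A,B),t=cv2.minAreaRect(w.astype(np.float32));print(zz,round(x,1),round(y,1),round(A,1),round(B,1),q[:,0].mean(0).round())
E
```

```text
t 4.45 pos [ 434.9 -212.   131.7] yaw 43.0 tilt [ 0.19 -0.08] w 0.157 F [ 0.2  0.3 -0.3] q [ 0.5   0.3  -0.2   2.09  0.09  0.75 -0.58]
shift first [152.7 -54.1  31.8] then turn z 0.0  | shift after turn [152.7 -54.1  31.8]
0.103 953.4 -151.7 101.4 158.7 [448. 210.]
0.103 287.7 1222.7 147.6 234.8 [70. 11.]
0.113 945.0 -156.3 100.0 156.5 [448. 210.]
0.113 288.2 1199.8 145.6 231.6 [70. 11.]
0.123 936.5 -160.9 98.7 154.4 [448. 210.]
0.123 288.6 1176.8 143.6 228.5 [70. 11.]
```

Request:
play_rows:
  steps:
    - [[19,-6.8,4],[0,0,0]]
    - [[19.1,-6.8,4],[0,0,0]]
    - [[19.1,-6.8,4],[0,0,0]]
    - [[19.1,-6.8,4],[0,0,0]]
    - [[19.1,-6.8,4],[0,0,0]]
    - [[19.1,-6.8,4],[0,0,0]]
    - [[19.1,-6.8,4],[0,0,0]]
    - [[19.1,-6.5,4],[0,0,0]]
    - [[0,0,10],[0,0,0]]
    - [[0,0,10],[0,0,0]]
    - [[0,0,0],[0,0,0]]

```text
time: 5.92
eef_pos: [0.5071, -0.0689, 0.0767]
orientation: [[0.732, 0.681, -0.003], [0.681, -0.732, -0.0], [-0.002, -0.002, -1.0]]
contact_force: [-1.5, -0.5, -0.1]
gripper_width: 0.153
gripper_force: 25.4
```

```bash
python3 go.py 509.8 -68.3 53 43; python3 cap.py 3; python3 - <<'E'
from ov import *
s=pickle.load(open("scene3.pkl","rb"));t=pickle.load(open("top3.pkl","rb"))
a=cv2.resize(s["image"][180:330,180:350],(510,450));b=cv2.resize(t["image"][165:285,260:355],(285,360))
o=np.zeros((450,800,3),np.uint8);o[:,:510]=a;o[:360,512:797]=b
cv2.imwrite("pics/g2.png",o[:,:,::-1])
E
```

```text
t 5.925 pos [507.1 -68.9  76.7] yaw 42.9 tilt [-0.18 -0.02] w 0.153 F [-1.5 -0.5 -0.1] q [ 0.2   0.44 -0.23  2.05  0.16  0.67 -0.95]
shift first [ 2.4  1.5 23.7] then turn z -0.1  | shift after turn [ 2.4  1.5 23.7]
```

View pics/g2.png

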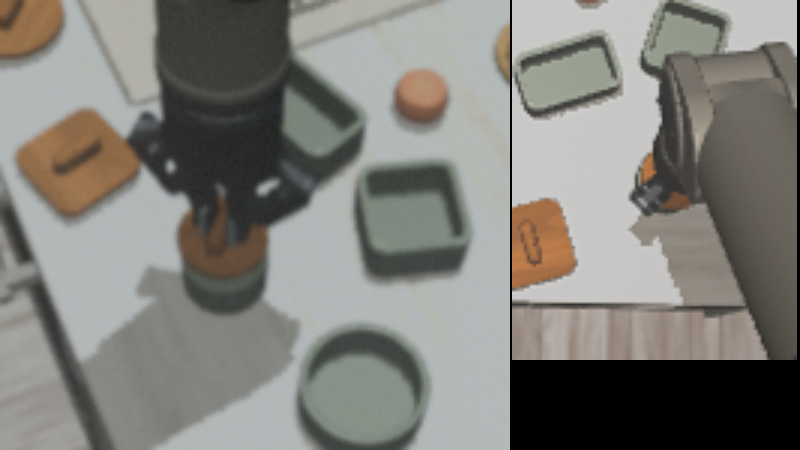

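The held lid hangs just above the small box (about (223,265) in the crop), nearly concentric. I lower it gently.

Request:
play_rows:
  steps:
    - [[2.4,1.5,4],[0,0,0]]
    - [[0,0,5],[0,0,0]]
    - [[0,0,5],[0,0,0]]
    - [[0,0,4],[0,0,0]]
    - [[0,0,3],[0,0,0]]
    - [[0,0,1],[0,0,0]]
    - [[0,0,0],[0,0,0]]
    - [[0,0,0],[0,0,0]]

```text
time: 7.02
eef_pos: [0.5116, -0.0673, 0.0562]
orientation: [[0.731, 0.682, 0.0], [0.682, -0.731, -0.0], [0.0, 0.0, -1.0]]
contact_force: [0.5, -0.1, -0.4]
gripper_width: 0.152
gripper_force: 25.4
```

```bash
python3 go.py 509.8 -68.3 53.5 43
```

```text
t 7.025 pos [511.6 -67.3  56.2] yaw 43.0 tilt [ 0.02 -0.  ] w 0.152 F [ 0.5 -0.1 -0.4] q [ 0.19  0.47 -0.22  2.06  0.17  0.63 -0.97]
shift first [-2.  -0.5  2.7] then turn z 0.0  | shift after turn [-2.  -0.5  2.7]
```

Request:
play_rows:
  steps:
    - [[-2,-0.5,1],[0,0,0]]
    - [[0,0,1.2],[0,0,0]]
    - [[0,0,0],[0,0,0]]
    - [[0,0,0],[0,0,0]]

```text
time: 7.52
eef_pos: [0.5097, -0.0682, 0.0539]
orientation: [[0.731, 0.682, 0.0], [0.682, -0.731, 0.0], [0.0, 0.0, -1.0]]
contact_force: [0.6, -0.0, 0.3]
gripper_width: 0.153
gripper_force: 25.4
```

Request:
play_rows:
  steps:
    - [[0,0,0],[0,0,0]]
    - [[0,0,0],[0,0,0]]
    - [[0,0,0],[0,0,0]]
    - [[0,0,-15],[0,0,0]]
    - [[0,0,-30],[0,0,0]]
    - [[0,0,-30],[0,0,0]]
    - [[0,0,-20],[0,0,0]]
    - [[0,0,0],[0,0,0]]
    - [[0,0,0],[0,0,0]]
  gripper: 0.5

```text
time: 8.65
eef_pos: [0.5093, -0.0683, 0.1487]
orientation: [[0.731, 0.682, -0.0], [0.682, -0.731, -0.0], [-0.0, -0.0, -1.0]]
contact_force: [-0.1, -0.2, -0.5]
gripper_width: 0.499
gripper_force: 0.0
```

```bash
python3 go.py 444.5 70.8 102 16.3; python3 cap.py 4; python3 - <<'E'
from ov import *
c=pickle.load(open("scene4.pkl","rb"))
def lidat(c,pos,zlo,half=40):
    u,v=proj(c,[[pos[0]/1e3,pos[1]/1e3,zlo]])[0]
    hsv=cv2.cvtColor(c["image"],cv2.COLOR_RGB2HSV).astype(int);m=((hsv[...,0]>=3)&(hsv[...,0]<=20)&(hsv[...,1]>90)&(hsv[...,2]>30)).astype(np.uint8)
    for q in cv2.findContours(m,0,1)[0]:
        if cv2.contourArea(q)>150 and cv2.pointPolygonTest(q,(float(u),float(v)),True)>-10:
            w=cast(c,q[:,0],zlo)*1000;(x,y),(A,B),t=cv2.minAreaRect(w.astype(np.float32));print(np.round((x,y,A,B,t),1))
lidat(c,(509.8,-67.3),.046)
print(rims(c,-3.0).round(1))
E
```

```text
t 8.65 pos [509.3 -68.3 148.7] yaw 43.0 tilt [-0.02 -0.  ] w 0.499 F [-0.1 -0.2 -0.5] q [ 0.22  0.33 -0.25  2.    0.11  0.82 -0.91]
shift first [  47.5 -145.9   46.7] then turn z 26.7  | shift after turn [ -23.1 -151.7   46.7]
[511.2 -66.5  59.4  61.1  35.5]
[[ 555.6 -198.7   92.5   90.    64.2  555.5 -198.1]
 [ 654.3  -87.7   86.2   81.9   70.8  654.6  -87. ]
 [ 642.8   24.6  109.2   52.1   72.8  634.9   21.4]]
```

Request:
play_rows:
  steps:
    - [[8,-24.3,4],[0,0,0]]
    - [[8,-24.3,4],[0,0,0]]
    - [[8,-24.3,8],[0,0,0]]
    - [[8,-24.3,10],[0,0,0]]
    - [[8,-24.3,10],[0,0,0]]
    - [[7.5,-24.4,10],[0,0,0]]
    - [[0,0,0],[0,0,8.9]]
    - [[0,0,0],[0,0,8.9]]
    - [[0,0,0],[0,0,8.9]]
    - [[0,0,0],[0,0,0]]
    - [[0,0,0],[0,0,0]]

```text
time: 10.12
eef_pos: [0.4446, 0.0708, 0.1025]
orientation: [[0.959, 0.284, -0.001], [0.284, -0.959, -0.0], [-0.001, -0.0, -1.0]]
contact_force: [0.0, 0.0, -0.5]
gripper_width: 0.502
gripper_force: 0.0
```

```bash
python3 go.py 444.5 70.8 22 16.3; python3 cap.py 5; python3 - <<'E'
from ov import *
s=pickle.load(open("scene5.pkl","rb"));t=pickle.load(open("top5.pkl","rb"))
a=cv2.resize(s["image"][150:310,160:330],(510,480));b=cv2.resize(t["image"][165:285,240:335],(285,360))
o=np.zeros((480,800,3),np.uint8);o[:,:510]=a;o[:360,512:797]=b
cv2.imwrite("pics/g3.png",o[:,:,::-1])
E
```

```text
t 10.125 pos [444.6  70.8 102.5] yaw 16.5 tilt [-0.05 -0.01] w 0.502 F [ 0.   0.  -0.5] q [-0.11  0.31 -0.22  2.18  0.11  0.67 -1.68]
shift first [ 0.   0.  80.5] then turn z 0.2  | shift after turn [ 0.   0.  80.5]
```

View pics/g3.png

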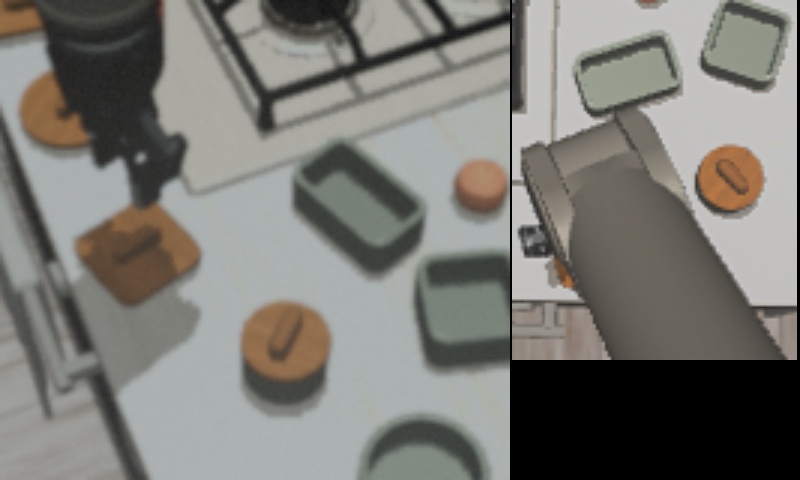

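The small lid sits flush on its box ((285,345) in the crop), and the gripper is over the square lid. I grip it.

Request:
play_rows:
  steps:
    - [[0,0,20],[0,0,0]]
    - [[0,0,20],[0,0,0]]
    - [[0,0,20],[0,0,0]]
    - [[0,0,14],[0,0,0]]
    - [[0,0,6],[0,0,0]]
    - [[0,0,0],[0,0,0]]

```text
time: 10.98
eef_pos: [0.4448, 0.0708, 0.0228]
orientation: [[0.96, 0.281, -0.0], [0.281, -0.96, -0.0], [-0.0, -0.0, -1.0]]
contact_force: [-1.3, 0.4, 1.1]
gripper_width: 0.503
gripper_force: 0.0
```

Request:
play_rows:
  steps:
    - [[0,0,0],[0,0,0]]
    - [[0,0,0],[0,0,0]]
    - [[0,0,0],[0,0,0]]
    - [[0,0,0],[0,0,0]]
    - [[0,0,0],[0,0,0]]
    - [[0,0,0],[0,0,0]]
  gripper: 0
  grip_force: 25

```text
time: 11.72
eef_pos: [0.4454, 0.0709, 0.0235]
orientation: [[0.96, 0.281, 0.001], [0.281, -0.96, 0.0], [0.001, 0.0, -1.0]]
contact_force: [-1.5, -0.5, 5.5]
gripper_width: 0.152
gripper_force: 26.1
```

Request:
play_rows:
  steps:
    - [[0,0,-10],[0,0,0]]
    - [[0,0,-20],[0,0,0]]
    - [[0,0,-30],[0,0,0]]
    - [[0,0,-30],[0,0,0]]
    - [[0,0,-15],[0,0,0]]
    - [[0,0,0],[0,0,0]]
    - [[0,0,0],[0,0,0]]

```text
time: 12.6
eef_pos: [0.4442, 0.0706, 0.1271]
orientation: [[0.96, 0.281, -0.001], [0.281, -0.96, -0.0], [-0.002, -0.0, -1.0]]
contact_force: [-0.6, 0.1, -1.1]
gripper_width: 0.153
gripper_force: 25.3
```

```bash
python3 go.py 655.1 -88 80 72.5
```

```text
t 12.6 pos [444.2  70.6 127.1] yaw 16.3 tilt [-0.09 -0.02] w 0.153 F [-0.6  0.1 -1.1] q [-0.1   0.27 -0.23  2.16  0.09  0.73 -1.67]
shift first [158.  211.5  46.8] then turn z -56.2  | shift after turn [-87.8 248.9  46.8]
```

Request:
play_rows:
  steps:
    - [[15.8,21.1,0],[0,0,0]]
    - [[15.8,21.1,0],[0,0,0]]
    - [[15.8,21.1,0],[0,0,0]]
    - [[15.8,21.1,0],[0,0,0]]
    - [[15.8,21.2,0],[0,0,0]]
    - [[15.8,21.2,0],[0,0,0]]
    - [[15.8,21.2,0],[0,0,0]]
    - [[15.8,21.2,0],[0,0,0]]
    - [[15.8,21.2,0],[0,0,0]]
    - [[15.8,21.1,0],[0,0,0]]

```text
time: 13.85
eef_pos: [0.6556, -0.0882, 0.1258]
orientation: [[0.96, 0.281, -0.003], [0.281, -0.96, 0.0], [-0.003, -0.001, -1.0]]
contact_force: [-0.2, -0.3, -1.1]
gripper_width: 0.155
gripper_force: 25.3
```

Request:
play_rows:
  steps:
    - [[0,0,0],[0,0,-9.4]]
    - [[0,0,5],[0,0,-9.4]]
    - [[0,0,10],[0,0,-9.4]]
    - [[0,0,10],[0,0,-9.4]]
    - [[0,0,10],[0,0,-9.4]]
    - [[0,0,5],[0,0,-9.2]]
    - [[0,0,0],[0,0,0]]
    - [[0,0,0],[0,0,0]]
    - [[0,0,0],[0,0,0]]

```text
time: 14.98
eef_pos: [0.656, -0.0877, 0.088]
orientation: [[0.302, 0.953, 0.0], [0.953, -0.302, -0.0], [-0.0, 0.0, -1.0]]
contact_force: [-0.5, 0.1, -0.2]
gripper_width: 0.152
gripper_force: 25.3
```

```bash
python3 go.py 655.1 -88 56.5 72.5; python3 cap.py 6; python3 - <<'E'
from ov import *
s=pickle.load(open("scene6.pkl","rb"));t=pickle.load(open("top6.pkl","rb"))
a=cv2.resize(s["image"][160:300,240:380],(480,480),interpolation=2);b=cv2.resize(t["image"][140:260,260:365],(315,360))
o=np.zeros((480,800,3),np.uint8);o[:,:480]=a;o[:360,482:797]=b
cv2.imwrite("pics/g4.png",o[:,:,::-1])
E
```

```text
t 14.975 pos [656.  -87.7  88. ] yaw 72.4 tilt [ 0.01 -0.01] w 0.152 F [-0.5  0.1 -0.2] q [ 0.29  0.63 -0.36  1.68  0.28  0.88 -0.49]
shift first [-0.6 -0.8 31.5] then turn z -0.1  | shift after turn [-0.6 -0.8 31.5]
```

View pics/g4.png

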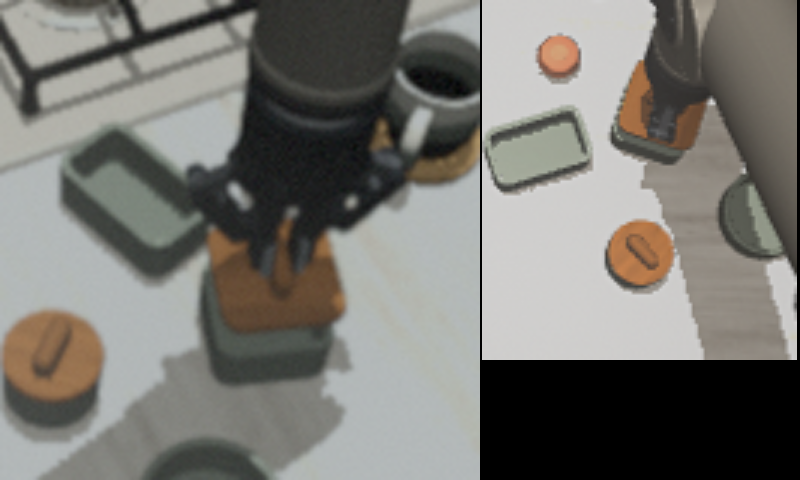

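The square lid hovers over the square box, with edges parallel (about (275,290) in the crop). I lower it.

Request:
play_rows:
  steps:
    - [[-0.6,-0.8,6],[0,0,0]]
    - [[0,0,6],[0,0,0]]
    - [[0,0,6],[0,0,0]]
    - [[0,0,5],[0,0,0]]
    - [[0,0,4],[0,0,0]]
    - [[0,0,2],[0,0,0]]
    - [[0,0,0],[0,0,0]]
    - [[0,0,0],[0,0,0]]

```text
time: 16.08
eef_pos: [0.6551, -0.0881, 0.0591]
orientation: [[0.3, 0.954, 0.0], [0.954, -0.3, -0.0], [0.0, 0.0, -1.0]]
contact_force: [0.3, -0.5, 0.2]
gripper_width: 0.154
gripper_force: 25.3
```

```bash
python3 go.py 655.1 -88 56.5 72.5
```

```text
t 16.075 pos [655.1 -88.1  59.1] yaw 72.5 tilt [ 0.02 -0.  ] w 0.154 F [ 0.3 -0.5  0.2] q [ 0.29  0.67 -0.35  1.7   0.29  0.83 -0.5 ]
shift first [ 0.1 -0.1  2.6] then turn z 0.0  | shift after turn [ 0.1 -0.1  2.6]
```

Request:
play_rows:
  steps:
    - [[0,0,1],[0,0,0]]
    - [[0,0,1.4],[0,0,0]]
    - [[0,0,0],[0,0,0]]
    - [[0,0,0],[0,0,0]]

```text
time: 16.58
eef_pos: [0.6551, -0.0881, 0.0566]
orientation: [[0.301, 0.954, 0.0], [0.954, -0.301, -0.0], [0.0, 0.0, -1.0]]
contact_force: [0.6, -0.4, 0.1]
gripper_width: 0.157
gripper_force: 25.5
```

Request:
play_rows:
  steps:
    - [[0,0,0],[0,0,0]]
    - [[0,0,0],[0,0,0]]
    - [[0,0,0],[0,0,0]]
    - [[0,0,-15],[0,0,0]]
    - [[0,0,-30],[0,0,0]]
    - [[0,0,-30],[0,0,0]]
    - [[0,0,-20],[0,0,0]]
    - [[0,0,0],[0,0,0]]
    - [[0,0,0],[0,0,0]]
  gripper: 0.5

```text
time: 17.7
eef_pos: [0.6542, -0.0882, 0.1505]
orientation: [[0.301, 0.954, -0.002], [0.954, -0.301, -0.0], [-0.001, -0.001, -1.0]]
contact_force: [-0.3, -0.2, -0.3]
gripper_width: 0.499
gripper_force: 0.0
```

```bash
python3 go.py 442.7 236.2 102 50
```

```text
t 17.7 pos [654.2 -88.2 150.5] yaw 72.5 tilt [-0.09 -0.  ] w 0.499 F [-0.3 -0.2 -0.3] q [ 0.31  0.56 -0.38  1.64  0.24  0.98 -0.46]
shift first [ 245.9 -299.2   48.9] then turn z 22.5  | shift after turn [ 112.6 -370.5   48.9]
```

Request:
play_rows:
  steps:
    - [[20.5,-24.9,0],[0,0,0]]
    - [[20.5,-24.9,0],[0,0,0]]
    - [[20.5,-24.9,0],[0,0,0]]
    - [[20.5,-24.9,0],[0,0,0]]
    - [[20.5,-24.9,0],[0,0,0]]
    - [[20.5,-24.9,0],[0,0,0]]
    - [[20.5,-24.9,0],[0,0,0]]
    - [[20.5,-24.9,0],[0,0,0]]
    - [[20.5,-25,0],[0,0,0]]
    - [[20.5,-25,0],[0,0,0]]
    - [[20.5,-25,0],[0,0,0]]
    - [[20.4,-25,0],[0,0,0]]

```text
time: 19.2
eef_pos: [0.4421, 0.2367, 0.1503]
orientation: [[0.3, 0.954, -0.002], [0.954, -0.3, -0.001], [-0.002, -0.002, -1.0]]
contact_force: [-0.9, -0.4, -0.4]
gripper_width: 0.499
gripper_force: 0.0
```

Request:
play_rows:
  steps:
    - [[0,0,10],[0,0,7.5]]
    - [[0,0,20],[0,0,7.5]]
    - [[0,0,19],[0,0,7.5]]
    - [[0,0,0],[0,0,0]]
    - [[0,0,0],[0,0,0]]

```text
time: 19.82
eef_pos: [0.4433, 0.2364, 0.1025]
orientation: [[0.641, 0.768, -0.001], [0.768, -0.641, -0.0], [-0.0, -0.0, -1.0]]
contact_force: [-0.5, 0.1, -0.6]
gripper_width: 0.503
gripper_force: 0.0
```

```bash
python3 go.py 442.7 236.2 22 50; python3 cap.py 7; python3 - <<'E'
from ov import *
s=pickle.load(open("scene7.pkl","rb"));t=pickle.load(open("top7.pkl","rb"))
a=cv2.resize(s["image"][120:220,135:235],(480,480),interpolation=2);b=cv2.resize(t["image"][140:260,260:365],(315,360))
o=np.zeros((480,800,3),np.uint8);o[:,:480]=a;o[:360,482:797]=b
cv2.imwrite("pics/g5.png",o[:,:,::-1])
E
```

```text
t 19.825 pos [443.3 236.4 102.5] yaw 50.2 tilt [-0.03 -0.01] w 0.503 F [-0.5  0.1 -0.6] q [-0.27  0.4  -0.42  2.05  0.24  0.73 -1.53]
shift first [-0.5 -0.3 80.5] then turn z 0.2  | shift after turn [-0.5 -0.3 80.5]
```

View pics/g5.png

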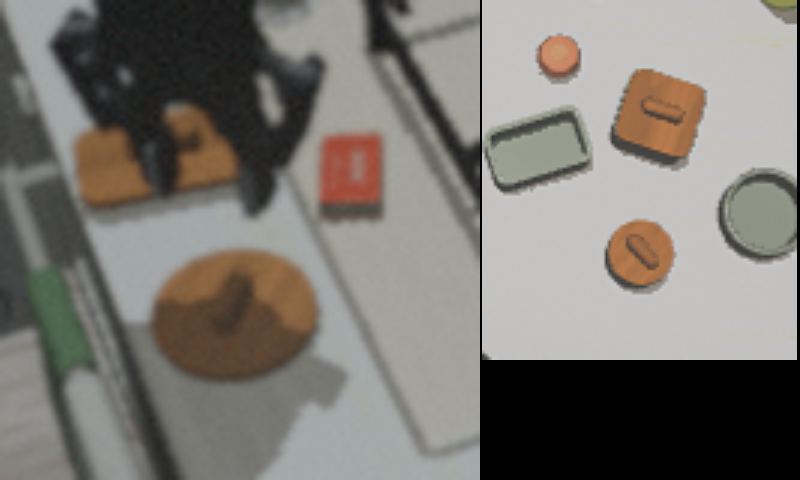

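The square and small lids look seated (top-view crop (660,115) and (641,255)). The gripper straddles the large round lid's bar, clear of the matchbox, so I grip.

Request:
play_rows:
  steps:
    - [[-0.5,0,20],[0,0,0]]
    - [[0,0,20],[0,0,0]]
    - [[0,0,20],[0,0,0]]
    - [[0,0,14],[0,0,0]]
    - [[0,0,6],[0,0,0]]
    - [[0,0,0],[0,0,0]]

```text
time: 20.68
eef_pos: [0.4433, 0.236, 0.0226]
orientation: [[0.642, 0.766, -0.0], [0.766, -0.642, -0.0], [-0.0, -0.0, -1.0]]
contact_force: [-0.0, 0.1, 1.0]
gripper_width: 0.499
gripper_force: 0.0
```

Request:
play_rows:
  steps:
    - [[0,0,0],[0,0,0]]
    - [[0,0,0],[0,0,0]]
    - [[0,0,0],[0,0,0]]
    - [[0,0,0],[0,0,0]]
    - [[0,0,0],[0,0,0]]
    - [[0,0,0],[0,0,0]]
  gripper: 0
  grip_force: 25

```text
time: 21.42
eef_pos: [0.4436, 0.2362, 0.0232]
orientation: [[0.643, 0.766, 0.001], [0.766, -0.643, 0.0], [0.001, 0.001, -1.0]]
contact_force: [-0.4, 0.4, 6.4]
gripper_width: 0.155
gripper_force: 25.8
```

Request:
play_rows:
  steps:
    - [[0,0,-10],[0,0,0]]
    - [[0,0,-20],[0,0,0]]
    - [[0,0,-30],[0,0,0]]
    - [[0,0,-30],[0,0,0]]
    - [[0,0,-35],[0,0,0]]
    - [[0,0,0],[0,0,0]]
    - [[0,0,0],[0,0,0]]

```text
time: 22.3
eef_pos: [0.4428, 0.2355, 0.1472]
orientation: [[0.643, 0.766, -0.0], [0.766, -0.643, -0.001], [-0.001, 0.0, -1.0]]
contact_force: [0.4, -0.1, -0.6]
gripper_width: 0.153
gripper_force: 25.0
```

```bash
python3 go.py 555.5 -198.7 88 50
```

```text
t 22.3 pos [442.8 235.5 147.2] yaw 50.0 tilt [-0.02 -0.03] w 0.153 F [ 0.4 -0.1 -0.6] q [-0.24  0.33 -0.45  2.02  0.19  0.83 -1.49]
shift first [-260.1  365.4   59.4] then turn z 0.0  | shift after turn [-260.1  365.4   59.4]
```

Request:
play_rows:
  steps:
    - [[-21.7,30.4,0],[0,0,0]]
    - [[-21.7,30.4,0],[0,0,0]]
    - [[-21.7,30.4,0],[0,0,0]]
    - [[-21.7,30.4,0],[0,0,0]]
    - [[-21.7,30.5,0],[0,0,0]]
    - [[-21.7,30.5,0],[0,0,0]]
    - [[-21.7,30.5,0],[0,0,0]]
    - [[-21.7,30.5,0],[0,0,0]]
    - [[-21.7,30.5,0],[0,0,0]]
    - [[-21.7,30.5,0],[0,0,0]]
    - [[-21.6,30.4,0],[0,0,0]]
    - [[-21.6,30.4,0],[0,0,0]]

```text
time: 23.8
eef_pos: [0.5551, -0.1991, 0.1458]
orientation: [[0.642, 0.766, -0.003], [0.766, -0.642, 0.001], [-0.001, -0.003, -1.0]]
contact_force: [-0.1, -0.3, -0.2]
gripper_width: 0.156
gripper_force: 25.0
```

Request:
play_rows:
  steps:
    - [[0,0,10],[0,0,0]]
    - [[0,0,20],[0,0,0]]
    - [[0,0,20],[0,0,0]]
    - [[0,0,9],[0,0,0]]
    - [[0,0,0],[0,0,0]]
    - [[0,0,0],[0,0,0]]
    - [[0,0,0],[0,0,0]]

```text
time: 24.68
eef_pos: [0.5564, -0.1983, 0.0893]
orientation: [[0.643, 0.766, 0.001], [0.766, -0.643, -0.0], [0.001, 0.001, -1.0]]
contact_force: [-0.1, 0.2, -1.2]
gripper_width: 0.149
gripper_force: 25.0
```

```bash
python3 go.py 555.5 -198.7 56.5 50
```

```text
t 24.675 pos [ 556.4 -198.3   89.3] yaw 50.0 tilt [ 0.07 -0.02] w 0.149 F [-0.1  0.2 -1.2] q [ 0.43  0.52 -0.25  1.87  0.18  0.78 -0.61]
shift first [-0.9 -0.5 32.8] then turn z 0.0  | shift after turn [-0.9 -0.5 32.8]
```

Request:
play_rows:
  steps:
    - [[-0.9,-0.5,7],[0,0,0]]
    - [[0,0,7],[0,0,0]]
    - [[0,0,6],[0,0,0]]
    - [[0,0,5],[0,0,0]]
    - [[0,0,4],[0,0,0]]
    - [[0,0,1.5],[0,0,0]]
    - [[0,0,0],[0,0,0]]
    - [[0,0,0],[0,0,0]]

```text
time: 25.68
eef_pos: [0.5551, -0.1986, 0.0582]
orientation: [[0.643, 0.766, 0.0], [0.766, -0.643, -0.0], [0.0, 0.0, -1.0]]
contact_force: [-0.3, -0.5, -0.9]
gripper_width: 0.156
gripper_force: 25.0
```

```bash
python3 go.py 555.5 -198.7 56.5 50
```

```text
t 25.675 pos [ 555.1 -198.6   58.2] yaw 50.0 tilt [ 0.02 -0.01] w 0.156 F [-0.3 -0.5 -0.9] q [ 0.42  0.56 -0.24  1.88  0.19  0.72 -0.63]
shift first [0.2 0.3 1.7] then turn z 0.0  | shift after turn [0.2 0.3 1.7]
```

Request:
play_rows:
  steps:
    - [[0,0,1],[0,0,0]]
    - [[0,0,0.6],[0,0,0]]
    - [[0,0,0],[0,0,0]]
    - [[0,0,0],[0,0,0]]

```text
time: 26.18
eef_pos: [0.555, -0.1986, 0.0564]
orientation: [[0.643, 0.766, 0.0], [0.766, -0.643, -0.0], [-0.0, 0.0, -1.0]]
contact_force: [-0.3, -1.6, -1.0]
gripper_width: 0.151
gripper_force: 25.0
```

Request:
play_rows:
  steps:
    - [[0,0,0],[0,0,0]]
    - [[0,0,0],[0,0,0]]
    - [[0,0,0],[0,0,0]]
    - [[0,0,-15],[0,0,0]]
    - [[0,0,-30],[0,0,0]]
    - [[0,0,-30],[0,0,0]]
    - [[0,0,-20],[0,0,0]]
    - [[0,0,0],[0,0,0]]
    - [[0,0,0],[0,0,0]]
  gripper: 0.5

```text
time: 27.3
eef_pos: [0.5545, -0.1985, 0.1511]
orientation: [[0.643, 0.766, -0.001], [0.766, -0.643, 0.0], [-0.0, -0.0, -1.0]]
contact_force: [-0.1, 0.8, 0.3]
gripper_width: 0.501
gripper_force: 0.0
```

```bash
python3 go.py 443.5 369.7 102 171.4
```

```text
t 27.3 pos [ 554.5 -198.5  151.1] yaw 50.0 tilt [-0.03  0.  ] w 0.501 F [-0.1  0.8  0.3] q [ 0.44  0.44 -0.27  1.83  0.14  0.89 -0.59]
shift first [ 364.  -450.2   49.2] then turn z -121.4  | shift after turn [194.7 545.2  49.2]
```

Request:
play_rows:
  steps:
    - [[24.3,-30,0],[0,0,0]]
    - [[24.3,-30,0],[0,0,0]]
    - [[24.3,-30,0],[0,0,0]]
    - [[24.3,-30,0],[0,0,0]]
    - [[24.3,-30,0],[0,0,0]]
    - [[24.3,-30,0],[0,0,0]]
    - [[24.3,-30,0],[0,0,0]]
    - [[24.3,-30,0],[0,0,0]]
    - [[24.3,-30,0],[0,0,0]]
    - [[24.3,-30,0],[0,0,0]]
    - [[24.2,-30,0],[0,0,0]]
    - [[24.2,-30,0],[0,0,0]]

```text
time: 28.8
eef_pos: [0.4654, 0.2568, 0.1503]
orientation: [[0.643, 0.766, -0.002], [0.766, -0.643, -0.001], [-0.002, -0.001, -1.0]]
contact_force: [1.1, -0.1, -0.5]
gripper_width: 0.497
gripper_force: 0.0
```

Request:
play_rows:
  steps:
    - [[24.2,-30,0],[0,0,0]]
    - [[24.2,-30,0],[0,0,0]]
    - [[24,-30.2,0],[0,0,0]]
    - [[0,0,0],[0,0,-10.2]]
    - [[0,0,0],[0,0,-10.2]]
    - [[0,0,0],[0,0,-10.2]]
    - [[0,0,0],[0,0,-10.2]]
    - [[0,0,0],[0,0,-10.1]]
    - [[0,0,0],[0,0,-10.1]]
    - [[0,0,0],[0,0,-10.1]]
    - [[0,0,0],[0,0,-10.1]]

```text
time: 30.18
eef_pos: [0.4432, 0.3689, 0.1501]
orientation: [[-0.663, 0.748, -0.002], [0.748, 0.663, -0.001], [0.0, -0.002, -1.0]]
contact_force: [-0.1, -0.3, -0.5]
gripper_width: 0.505
gripper_force: 0.0
```

Request:
play_rows:
  steps:
    - [[0,0,10],[0,0,-10.1]]
    - [[0,0,15],[0,0,-10.1]]
    - [[0,0,15],[0,0,-10]]
    - [[0,0,9],[0,0,-10]]
    - [[0,0,0],[0,0,0]]
    - [[0,0,0],[0,0,0]]

```text
time: 30.92
eef_pos: [0.4436, 0.3695, 0.1022]
orientation: [[-0.988, 0.152, -0.001], [0.152, 0.988, -0.0], [0.001, -0.0, -1.0]]
contact_force: [-0.2, -0.1, 0.4]
gripper_width: 0.499
gripper_force: 0.0
```

```bash
python3 go.py 443.5 369.7 22 171.4; python3 cap.py 8; python3 - <<'E'
from ov import *
s=pickle.load(open("scene8.pkl","rb"));t=pickle.load(open("top8.pkl","rb"))
for n,c in(("scene",s),("top",t)):
    for o in find(c,"lid"): print(n,np.round(o[:5],1))
    print(rims(c,-3.0 if n=="scene" else -2.0).round(1))
a=cv2.resize(s["image"][90:190,125:225],(480,480),interpolation=2);b=cv2.resize(t["image"][150:260,260:385],(315,277))
o=np.zeros((480,800,3),np.uint8);o[:,:480]=a;o[:277,482:797]=b
cv2.imwrite("pics/g6.png",o[:,:,::-1])
E
```

```text
t 30.925 pos [443.6 369.5 102.2] yaw 171.2 tilt [-0.04 -0.  ] w 0.499 F [-0.2 -0.1  0.4] q [-0.15  0.64 -0.88  1.86  0.6   0.94  0.11]
shift first [ 0.1  0.2 80.2] then turn z -0.2  | shift after turn [ 0.1  0.2 80.2]
scene [ 565.5 -185.7   91.3   89.3   53.2]
scene [518.  -49.4  60.9  59.6 -24.1]
scene [668.5 -71.6  79.8  79.2 -17.9]
scene [444.  371.6  98.2  57.7  -8.8]
[[620.2  36.4 108.4  69.  -74.2 620.4  36.3]]
top [514.2 -75.2  65.   62.3 -88.8]
top [ 561.1 -209.5   90.9   88.5  -88.8]
top [664.  -97.1  80.7  80.   72.2]
[[619.5  33.6 106.8  64.7 -71.5 619.4  33.7]]
```

View pics/g6.png

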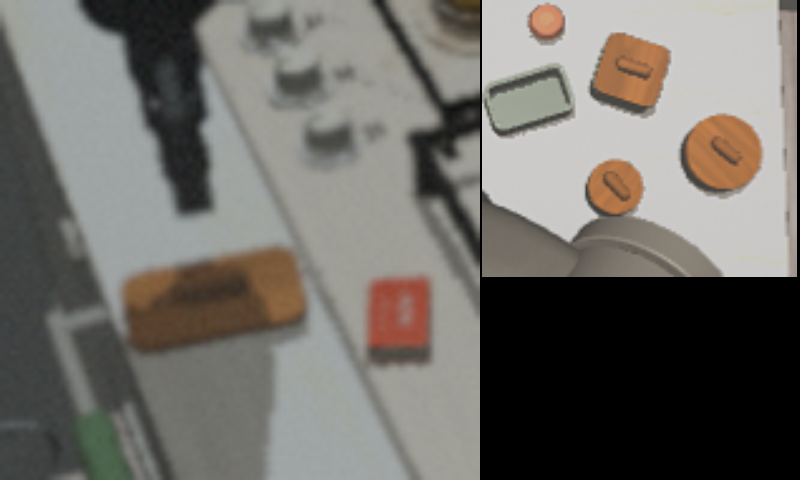

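Three lids are flush (right crop). The gripper is over the oblong lid at (215,300), with the matchbox clear at (400,320). I grip.

Request:
play_rows:
  steps:
    - [[0,0,20],[0,0,0]]
    - [[0,0,20],[0,0,0]]
    - [[0,0,20],[0,0,0]]
    - [[0,0,14],[0,0,0]]
    - [[0,0,6],[0,0,0]]
    - [[0,0,0],[0,0,0]]

```text
time: 31.78
eef_pos: [0.4437, 0.3695, 0.0221]
orientation: [[-0.989, 0.149, -0.0], [0.149, 0.989, -0.0], [0.0, -0.0, -1.0]]
contact_force: [-0.2, -0.3, 0.2]
gripper_width: 0.499
gripper_force: 0.0
```

Request:
play_rows:
  steps:
    - [[0,0,0],[0,0,0]]
    - [[0,0,0],[0,0,0]]
    - [[0,0,0],[0,0,0]]
    - [[0,0,0],[0,0,0]]
    - [[0,0,0],[0,0,0]]
    - [[0,0,0],[0,0,0]]
  gripper: 0
  grip_force: 25

```text
time: 32.52
eef_pos: [0.4442, 0.37, 0.023]
orientation: [[-0.989, 0.149, 0.001], [0.149, 0.989, 0.001], [-0.001, 0.001, -1.0]]
contact_force: [-0.1, -0.9, 5.5]
gripper_width: 0.153
gripper_force: 28.1
```

Request:
play_rows:
  steps:
    - [[0,0,-10],[0,0,0]]
    - [[0,0,-20],[0,0,0]]
    - [[0,0,-30],[0,0,0]]
    - [[0,0,-30],[0,0,0]]
    - [[0,0,-35],[0,0,0]]
    - [[0,0,0],[0,0,0]]
    - [[0,0,0],[0,0,0]]

```text
time: 33.4
eef_pos: [0.4437, 0.3689, 0.1474]
orientation: [[-0.989, 0.15, 0.0], [0.15, 0.989, -0.001], [-0.0, -0.001, -1.0]]
contact_force: [-0.2, -0.3, -0.9]
gripper_width: 0.151
gripper_force: 27.4
```

```bash
python3 go.py 619.9 34.8 88 108
```

```text
t 33.4 pos [443.7 368.9 147.4] yaw 171.4 tilt [ 0.01 -0.04] w 0.151 F [-0.2 -0.3 -0.9] q [-0.12  0.58 -0.92  1.83  0.54  1.01  0.16]
shift first [-224.2 -303.9   59.7] then turn z 63.4  | shift after turn [-372.1   64.4   59.7]
```

Request:
play_rows:
  steps:
    - [[-18.7,-25.3,0],[0,0,0]]
    - [[-18.7,-25.3,0],[0,0,0]]
    - [[-18.7,-25.3,0],[0,0,0]]
    - [[-18.7,-25.3,0],[0,0,0]]
    - [[-18.7,-25.3,0],[0,0,0]]
    - [[-18.7,-25.3,0],[0,0,0]]
    - [[-18.7,-25.3,0],[0,0,0]]
    - [[-18.7,-25.3,0],[0,0,0]]
    - [[-18.7,-25.3,0],[0,0,0]]
    - [[-18.7,-25.4,0],[0,0,0]]
    - [[-18.6,-25.4,0],[0,0,0]]
    - [[-18.6,-25.4,0],[0,0,0]]

```text
time: 34.9
eef_pos: [0.6195, 0.0343, 0.146]
orientation: [[-0.989, 0.149, -0.003], [0.149, 0.989, -0.0], [0.003, -0.001, -1.0]]
contact_force: [-0.3, 0.0, -0.8]
gripper_width: 0.148
gripper_force: 27.4
```

Request:
play_rows:
  steps:
    - [[0,0,0],[0,0,9.1]]
    - [[0,0,0],[0,0,9.1]]
    - [[0,0,5],[0,0,9.1]]
    - [[0,0,10],[0,0,9.1]]
    - [[0,0,10],[0,0,9]]
    - [[0,0,15],[0,0,9]]
    - [[0,0,15],[0,0,9]]
    - [[0,0,4],[0,0,0]]
    - [[0,0,0],[0,0,0]]
    - [[0,0,0],[0,0,0]]
    - [[0,0,0],[0,0,0]]

```text
time: 36.28
eef_pos: [0.6204, 0.0355, 0.0889]
orientation: [[-0.31, 0.951, 0.001], [0.951, 0.31, 0.0], [-0.0, 0.001, -1.0]]
contact_force: [0.5, 0.9, -0.6]
gripper_width: 0.149
gripper_force: 27.4
```

```bash
python3 go.py 619.9 34.8 56.3 108;python3 cap.py 9; python3 - <<'E'
from ov import *
s=pickle.load(open("scene9.pkl","rb"));t=pickle.load(open("top9.pkl","rb"))
a=cv2.resize(s["image"][150:250,230:330],(480,480),interpolation=2);b=cv2.resize(t["image"][150:230,230:320],(315,280),interpolation=2)
o=np.zeros((480,800,3),np.uint8);o[:,:480]=a;o[:280,482:797]=b
cv2.imwrite("pics/g7.png",o[:,:,::-1])
E
```

```text
t 36.275 pos [620.4  35.5  88.9] yaw 108.0 tilt [0.05 0.01] w 0.149 F [ 0.5  0.9 -0.6] q [ 0.27  0.62 -0.59  1.77  0.43  0.88 -0.2 ]
shift first [-0.4 -0.7 32.6] then turn z 0.0  | shift after turn [-0.4 -0.7 32.6]
```

View pics/g7.png

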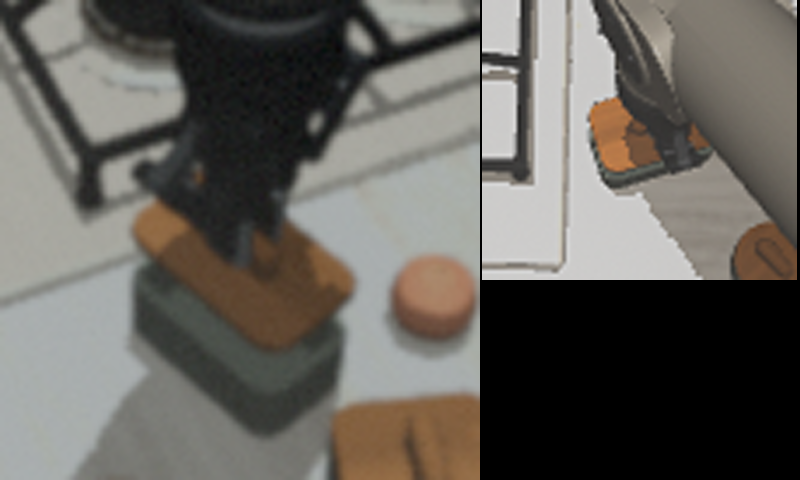

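The oblong lid hangs parallel above its box ((245,275) over (240,340)), and the ornament at (434,295) is clear. I lower it.

Request:
play_rows:
  steps:
    - [[-0.4,-0.7,7],[0,0,0]]
    - [[0,0,7],[0,0,0]]
    - [[0,0,6],[0,0,0]]
    - [[0,0,5],[0,0,0]]
    - [[0,0,4],[0,0,0]]
    - [[0,0,1.5],[0,0,0]]
    - [[0,0,0],[0,0,0]]
    - [[0,0,0],[0,0,0]]

```text
time: 37.38
eef_pos: [0.6197, 0.0349, 0.0581]
orientation: [[-0.309, 0.951, 0.0], [0.951, 0.309, -0.0], [-0.0, 0.0, -1.0]]
contact_force: [0.2, 0.2, -0.7]
gripper_width: 0.156
gripper_force: 27.4
```

```bash
python3 go.py 619.9 34.8 56.3 108
```

```text
t 37.375 pos [619.7  34.9  58.1] yaw 108.0 tilt [ 0.02 -0.  ] w 0.156 F [ 0.2  0.2 -0.7] q [ 0.26  0.66 -0.57  1.79  0.46  0.83 -0.22]
shift first [-0.2  0.1  1.8] then turn z 0.0  | shift after turn [-0.2  0.1  1.8]
```

Request:
play_rows:
  steps:
    - [[0,0,1],[0,0,0]]
    - [[0,0,0.6],[0,0,0]]
    - [[0,0,0],[0,0,0]]
    - [[0,0,0],[0,0,0]]

```text
time: 37.88
eef_pos: [0.6196, 0.0349, 0.0563]
orientation: [[-0.309, 0.951, 0.0], [0.951, 0.309, -0.0], [-0.0, 0.0, -1.0]]
contact_force: [-0.1, 0.6, -1.2]
gripper_width: 0.152
gripper_force: 27.4
```

Request:
play_rows:
  steps:
    - [[0,0,0],[0,0,0]]
    - [[0,0,0],[0,0,0]]
    - [[0,0,0],[0,0,0]]
    - [[0,0,-15],[0,0,0]]
    - [[0,0,-30],[0,0,0]]
    - [[0,0,-30],[0,0,0]]
    - [[0,0,-20],[0,0,0]]
    - [[0,0,-15],[0,0,0]]
  gripper: 0.5

```text
time: 38.88
eef_pos: [0.6198, 0.0349, 0.1677]
orientation: [[-0.309, 0.951, 0.001], [0.951, 0.309, -0.0], [-0.0, 0.001, -1.0]]
contact_force: [-0.5, 0.9, -0.7]
gripper_width: 0.499
gripper_force: 0.0
```

Request:
play_rows:
  steps:
    - [[25,10,0],[0,0,0]]
    - [[25,-10,0],[0,0,0]]
    - [[25,-10,0],[0,0,0]]
    - [[25,-10,0],[0,0,0]]
    - [[25,-10,0],[0,0,0]]
    - [[25,-10,0],[0,0,0]]
    - [[25,-10,0],[0,0,0]]
    - [[25,-10,0],[0,0,0]]
    - [[25,-10,0],[0,0,0]]
    - [[25,-10,0],[0,0,0]]
    - [[0,0,0],[0,0,0]]
    - [[0,0,0],[0,0,0]]

```text
time: 40.38
eef_pos: [0.4667, 0.247, 0.1662]
orientation: [[-0.309, 0.951, -0.0], [0.951, 0.309, -0.001], [-0.001, -0.0, -1.0]]
contact_force: [0.2, 0.7, -0.7]
gripper_width: 0.5
gripper_force: 0.0
```

```bash
python3 cap.py 10; python3 - <<'E'
from ov import *
s=pickle.load(open("scene10.pkl","rb"));t=pickle.load(open("top10.pkl","rb"))
def hl(c):
    return [(round(o[0]),round(o[1]),round(o[2]),round(o[3]),round(o[4],1)) for o in find(c,"lid")]
# cast at plate middle of seated lid
import h
for n,c in(("scene",s),("top",t)):
    for o in find(c,"lid"):
        w=cast(c,o[6][:,0],.046)*1000;(x,y),(A,B),th=cv2.minAreaRect(w.astype(np.float32));print(n,np.round((x,y,A,B,th),1))
a=cv2.resize(s["image"][170:340,220:370],(440,500),interpolation=2);b=cv2.resize(t["image"][150:250,250:380],(358,275),interpolation=2)
o=np.zeros((500,800,3),np.uint8);o[:,:440]=a;o[:275,442:800]=b
cv2.imwrite("pics/g8.png",o[:,:,::-1])
E
```

```text
scene [ 556.3 -198.6   88.4   84.    64. ]
scene [511.1 -67.3  57.2  56.6  65.9]
scene [654.2 -88.3  76.5  77.5  72.8]
scene [620.   35.8  61.1 103.2  17.3]
top [509.4 -71.   60.8  63.4   1.2]
top [ 555.1 -202.    86.3   88.7    1.2]
top [619.6  32.8  62.5 104.2  18.3]
top [655.4 -92.4  78.7  78.1  72. ]
```

View pics/g8.png

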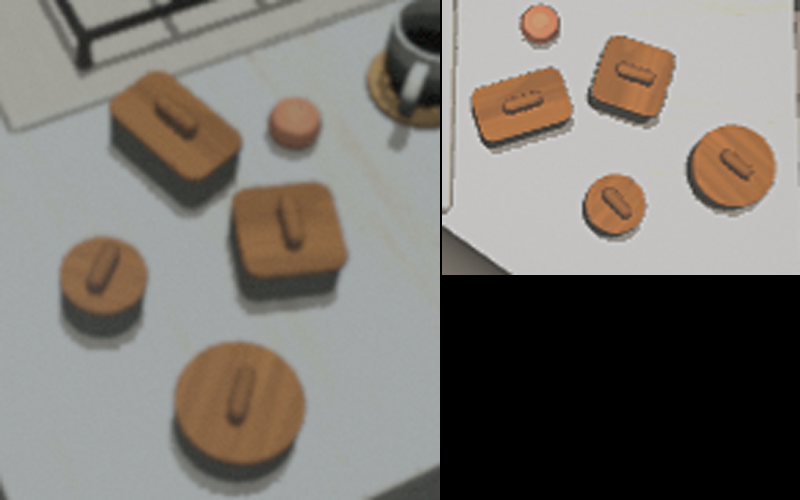

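All four lids sit flush on their boxes, with positions within about 2 mm of the boxes once both views are averaged. The ornament is undisturbed and the gripper is clear.

```bash
python3 -c "
from station import ctrl
print(ctrl.job_done())"
```

```text
the job is handed in; nothing more can be done
None
```

I placed all four lids on their matching boxes, where they looked flush in the last pictures from both cameras, let go of everything, and handed the job in after about 40 s of robot time; no verdict came back.

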